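# Push the carton down the wet-railed collection lane

### The job

Push the big square cardboard carton, which stands crooked at the open end of the collection lane on the paint-shop counter, down between the two rails until it sits square up against the backboard at the far end. The rails have just been painted and are wet, so neither the carton nor the robot may touch either of them. Only push the carton with the fingers, never lift it or tip it, leave the other goods where they stand, and move clear at the end.

Things in the scene. Friction and masses are not known exactly. Their poses are not given: they have to be found in the camera images.
- carton: Plain closed cardboard box with a strip of pale tape, 100 long (x) x 96 wide (y) x 70 high mm, 0.35 to 0.7 kg, slides on the board with dry friction. Origin: centre of its underside, z up. Starts on the open part of the board (centre near lane x = -160), up to 20 mm off the lane's centre line and 12 degrees crooked, its x roughly along the lane's x.
- lane: Fixed plywood board 420 x 170, 6 thick (mm), lying on the counter. Origin on the counter surface on the lane's centre line; x points down the lane to the backboard, y across, z up. Board from x = -240 to 180; rails from x = -60 to 160, before that open board. Clear width between the rails 124 (y = -62 to 62). A carton pushed home has its centre at x = 110.
- backboard_face (a point): Centre of the face of the upright plywood backboard that closes the lane's far end, at lane x = 160 mm, y = 0, 36 above the counter. Backboard 140 wide, 12 thick, top edge 66 above the counter; the carton may touch it.
- rail_a: Freshly painted (wet) straight grey rail on the lane's +y side, 220 long, 8 thick, 20 high, its top 26 above the counter; not to be touched. Origin on its underside, level with the lane's origin; the rail runs from x = -60 to +160 along its own x.
- rail_b: The same rail on the lane's -y side; not to be touched. Origin on its underside, level with the lane's origin; the rail runs from x = -60 to +160 along its own x.
- short_tin: Bystander, leave it alone: closed round steel paint tin with a green band, 72 across, 65 high, standing outside the lane beside rail_a (mm). Origin: centre of its underside.
- tape_roll: Bystander, leave it alone: roll of masking tape lying flat, 84 across, 24 high, outside the lane beside rail_b (mm). Origin: centre of its underside.
- small_carton: Bystander, leave it alone: small closed cardboard carton, 55 x 70 x 45 high, standing beyond the backboard (mm). Origin: centre of its underside.
- tall_tin: Bystander, leave it alone: round steel paint tin with a green band, 100 across, 120 high, standing on the counter to one side of the lane (mm). Origin: centre of its underside.
- medium_tin: Bystander, leave it alone: round steel paint tin with a green band, 86 across, 100 high, standing on the counter to one side of the lane (mm). Origin: centre of its underside.
- cup: Bystander, leave it alone: white cup, 76 across, 85 high, standing on the counter to one side of the lane (mm). Origin: centre of its underside.
- brush: Bystander, leave it alone: paint brush lying on the counter at the robot's right (mm). Origin: on the tool's axis near its middle.
- scraper: Bystander, leave it alone: scraper lying on the counter at the robot's left (mm). Origin: on the tool's axis near its middle.
There are look-alikes about, which are no part of the job. What is shaped like the carton but pink or yellow is not meant.

How it is judged:
By the outcome, as a careful person would: the job done as asked, in the order asked, and still so for the second after the job is handed in, with the robot touching nothing.
It also fails if it takes over 58 s, if anything falls off the work surface, if the arm or the gripper's body presses on something with over 40 N, if the wrist force passes 120 N, or if a joint passes its speed limit or range.

### The arm

A 7-joint arm with a two-finger parallel gripper is mounted at the origin on the work surface. World frame = base frame: x ahead of the robot, y to its left, z up, the work surface at z = 0. Lengths are in m, angles in rad, forces in N, time in s.
With the tool pointing down it reaches from about 0.4 to 0.9 m from the base axis. Payload 5.5 kg.
Tool frame: the origin (TCP) lies midway between the tips of the shut fingers; the grasp point (between the pads) lies 19 mm behind it (manip.grip_depth is the distance from the TCP to the grasp point, in m); z points along the fingers, x is the direction in which the jaws open and shut, and the axes are right-handed (so a half turn about z gives the same grasp; the last joint's range is limited). The gripper opens to 92 mm and grips with 3 to 60 N. Pads are 19 mm wide; open, the fingers measure 130 mm over their backs; the gripper's body (75 mm by 190 mm) begins 47 mm behind the grasp point.
Start: joints at [1.514, 0.501, -0.427, 1.55, 0.221, 1.138, -0.21], TCP at [0.204, -0.617, 0.227] pointing down, gripper open.
Joint ranges: [-2.88, 2.88], [-0.31, 2.03], [-1.54, 1.56], [0.2, 2.42], [-1.41, 4.55], [0.19, 2.02], [-2.57, 2.57]. Speed limits (rad/s): [2.57, 2.57, 3.14, 3.14, 3.14, 3.14, 3.14].

### API

Orientations are given as a unit quaternion [x, y, z, w].
In Python, from bench import manip, effector, viewer gives the robot as it stands. Calls block until the motion is done:
- manip.move_pose(position, orientation): joint-space move of the TCP to a pose.
- manip.servo_line(position, ori=None, vel=0.15): straight line of the TCP; ori=None keeps the orientation; vel is the mean speed in m/s.
- manip.movej(angles): joint-space move.
- effector.open_jaws() and effector.close(f_grip=None): open the fingers fully, or close them until they stop; f_grip is the grip in N (None keeps the last).
- manip.sleep(seconds).
- manip.solve_ik(position, orientation): joint angles nearest the present ones, or None.
- viewer.get_image(name): name is "scene" or "top"; returns the picture (480x640x3 uint8, red, green, blue); there is no depth.
- viewer.get_calibration(name): a dict with "vfov" (degrees; the focal length in pixels is half the picture's height over the tangent of half this angle, whatever the lens; pixels are square), "cx", "cy" (the principal point, pixels), "eye" and "attitude" of the camera in the world. Camera axes: x right, y down, z forward; pixel columns grow to the right and rows downward; lengths in m; the calibration is good to about 2 mm. A picture is of the moment at which its call begins. get_calibration takes no time and is no camera call.
A pose or a line that the arm cannot do raises manip.PlanningError and nothing moves.
- manip.hand_in(): hands the job in, once; it reports no verdict.
Readings, each from a call of its own:
- manip.current_clock(): time.
- manip.current_q(): joint angles.
- manip.current_joint_velocities(): joint speeds.
- manip.current_tau(): joint torques, N m.
- manip.current_tool_pos(): TCP position.
- manip.current_tcp_rot(): TCP orientation.
- manip.current_force(): force on the tool from outside, world axes, zero at the start.
- manip.current_wrist_torque(): the same for the moment, N m.
- manip.current_finger_gap(): finger opening in m.
Only numpy, scipy, OpenCV 4.12 (cv2) and the standard library are available. Lean on these libraries where they do the work, as an engineer would, in place of code of your own. Each camera call takes 0.05 s, during which the arm holds its last target.

## Working session

There is one attempt and no reset: what is moved stays moved. The work goes in short steps, each a Python script; the robot and the scene stay as the last script left them, time stands still between calls to the robot, and variables do not carry over. Pictures are saved under pics/ and viewed, and the job is handed in when it is done.

```bash
ls; mkdir -p pics
python3 - <<'E'
from bench import manip, effector, viewer
import cv2
for n in ["scene","top"]:
    im=viewer.get_image(n); cv2.imwrite(f"pics/{n}0.png",im[:,:,::-1]); print(n,viewer.get_calibration(n))
print(manip.current_clock(), manip.current_tool_pos(), manip.current_tcp_rot(), manip.grip_depth)
E
```

```text
pics
scene {'vfov': 54.66071809454369, 'cx': 319.32756420063777, 'cy': 231.17205240435248, 'eye': array([1.45632375, 0.4123833 , 0.70012275]), 'attitude': array([ 0.48519431,  0.73163927, -0.40443509, -0.25636443])}
top {'vfov': 48.43279716466342, 'cx': 314.7078365045595, 'cy': 235.9935947037759, 'eye': array([0.4238589 , 0.00532325, 1.69513557]), 'attitude': array([-0.70405511,  0.70893708, -0.0263593 ,  0.03193442])}
0.1 [ 0.20410288 -0.61645444  0.22577584] [ 8.10693169e-01 -5.85470594e-01 -6.92805876e-04 -5.38297238e-04] 0.0188
```

View pics/scene0.png

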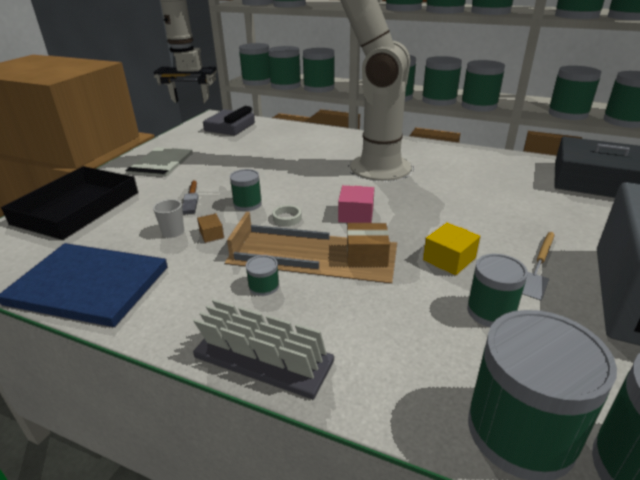

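View pics/top0.png

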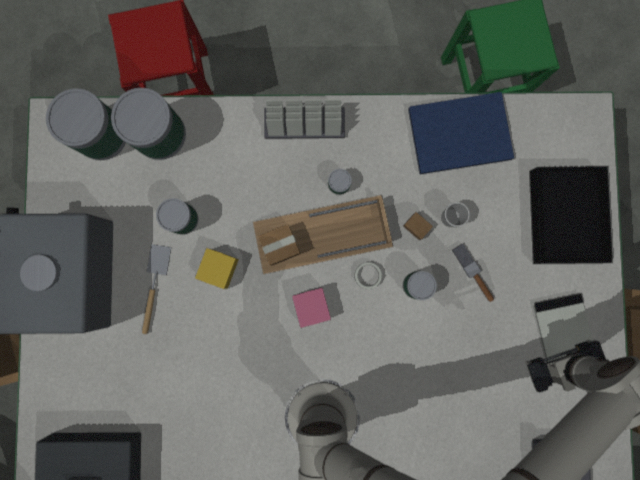

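The top view shows the lane from about (262,245) to (390,220), with its far end to the image right. The brown carton with the pale tape is at about (284,243). The look-alikes are a pink box at (312,308) and a yellow one at (215,268), neither of which is meant. I'll confirm with enlarged crops.

```bash
cat > h.py <<'E'
import numpy as np, cv2
from scipy.spatial.transform import Rotation as R
from bench import manip, effector, viewer
def cam(n):
    c=viewer.get_calibration(n); f=240/np.tan(np.radians(c['vfov'])/2)
    return f,c['cx'],c['cy'],np.array(c['eye']),R.from_quat(c['attitude']).as_matrix()
def cast(n,px,z):
    f,cx,cy,e,A=cam(n); px=np.atleast_2d(np.asarray(px,float))
    d=np.c_[(px[:,0]-cx)/f,(px[:,1]-cy)/f,np.ones(len(px))]@A.T
    return e+d*((z-e[2])/d[:,2])[:,None]
def proj(n,P):
    f,cx,cy,e,A=cam(n); q=(np.atleast_2d(P)-e)@A
    return np.c_[cx+f*q[:,0]/q[:,2],cy+f*q[:,1]/q[:,2]]
E
python3 - <<'E'
from h import *
t=cv2.imread("pics/top0.png"); s=cv2.imread("pics/scene0.png")
cv2.imwrite("pics/topc.png",cv2.resize(t[180:290,240:410],None,fx=4.7,fy=4.7,interpolation=cv2.INTER_CUBIC))
cv2.imwrite("pics/scenec.png",cv2.resize(s[190:310,210:410],None,fx=4,fy=4,interpolation=cv2.INTER_CUBIC))
print(cam("top")[4], cast("top",[[284,243],[388,222]],0))
E
```

```text
[[-0.00657319 -0.99657801  0.08239579]
 [-0.99994508  0.00722318  0.00759301]
 [-0.00816219 -0.08234136 -0.99657076]] [[ 0.5423249   0.11621181  0.        ]
 [ 0.60712053 -0.21592934  0.        ]]
```

View pics/topc.png

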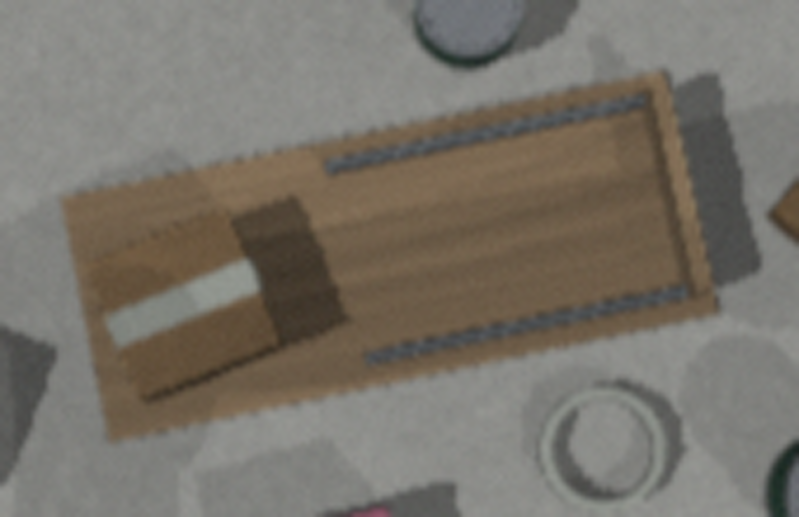

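View pics/scenec.png

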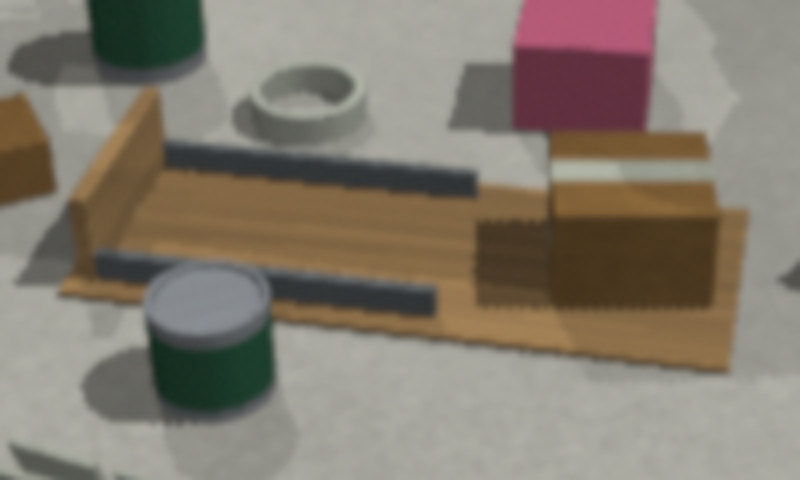

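The crops confirm the target: the brown box with the pale tape strip on the open end of the board, yawed roughly 11° from the lane. Next I'll measure the lane from the rails and board outline, and the carton from its top-face edges and tape.

```bash
cat > meas.py <<'E'
from h import *
def woodmask(im):
    hsv=cv2.cvtColor(im,cv2.COLOR_RGB2HSV); return hsv
if __name__=="__main__":
    im=cv2.cvtColor(cv2.imread("pics/top0.png"),cv2.COLOR_BGR2RGB)
    hsv=cv2.cvtColor(im,cv2.COLOR_RGB2HSV)
    for p in [(300,225),(360,215),(330,213),(345,249),(270,230),(276,247),(290,240),(303,236),(330,190),(270,262)]:
        print(p,im[p[1],p[0]],hsv[p[1],p[0]])
    wood=((hsv[...,0]<25)&(hsv[...,1]>70)).astype(np.uint8)
    wood=cv2.morphologyEx(wood,cv2.MORPH_CLOSE,np.ones((7,7)))
    cs,_=cv2.findContours(wood,cv2.RETR_EXTERNAL,cv2.CHAIN_APPROX_NONE)
    c=max([c for c in cs if cv2.pointPolygonTest(c,(330,235),False)>0],key=cv2.contourArea)
    print(cv2.minAreaRect(c), cv2.boxPoints(cv2.minAreaRect(c)))
    box=cv2.boxPoints(cv2.minAreaRect(c)); w=cast("top",box,0.006); print(w, np.linalg.norm(np.diff(np.vstack([w,w[:1]]),axis=0),axis=1))
E
python3 meas.py
```

```text
(300, 225) [82 68 55] [14 84 82]
(360, 215) [124 104  83] [ 15  84 124]
(330, 213) [104  89  72] [ 16  78 104]
(345, 249) [70 70 68] [30  7 70]
(270, 230) [106  89  68] [ 17  91 106]
(276, 247) [129 133 127] [ 50  12 133]
(290, 240) [144 149 142] [ 51  12 149]
(303, 236) [67 56 44] [16 88 67]
(330, 190) [89 93 89] [60 11 93]
(270, 262) [98 78 56] [ 16 109  98]
((322.42071533203125, 234.0308837890625), (51.92952346801758, 131.47836303710938), 78.16635131835938) [[252.75406 222.09914]
 [381.43814 195.13676]
 [392.08737 245.96263]
 [263.4033  272.925  ]]
[[ 0.60936708  0.21530145  0.006     ]
 [ 0.69287992 -0.1957574   0.006     ]
 [ 0.5300531  -0.22671517  0.006     ]
 [ 0.44756431  0.18112549  0.006     ]] [0.41945652 0.16574365 0.41609903 0.16537271]
```

```bash
cat > meas2.py <<'E'
from h import *
def rails(im,img="top",roi=None):
    hsv=cv2.cvtColor(im,cv2.COLOR_RGB2HSV)
    wood=((hsv[...,0]<25)&(hsv[...,1]>60)).astype(np.uint8)
    wood=cv2.morphologyEx(wood,cv2.MORPH_CLOSE,np.ones((7,7)))
    n,l,st,ce=cv2.connectedComponentsWithStats(wood); inside=(l==l[235,330])
    g=(inside&(hsv[...,1]<50)&(hsv[...,2]<105)).astype(np.uint8)
    n,l,st,ce=cv2.connectedComponentsWithStats(g,connectivity=8)
    out=[]
    for i in range(1,n):
        if st[i,4]>60:
            out.append((ce[i],st[i],cv2.minAreaRect(np.argwhere(l==i)[:,::-1].astype(np.float32))))
    return out,g,hsv
if __name__=="__main__":
    im=cv2.cvtColor(cv2.imread("pics/top0.png"),cv2.COLOR_BGR2RGB)
    o,g,hsv=rails(im)
    for r in o: 
        print(r[0],r[1],r[2]); print(cast("top",cv2.boxPoints(r[2]),0.026)[:,:2])
    s=cv2.GaussianBlur(im,(0,0),1); s=cv2.cvtColor(s,cv2.COLOR_RGB2HSV)[...,1]
    a=np.clip((s.astype(float)-50)*4,0,255).astype(np.uint8)[205:285,245:325]
    lab=cv2.cvtColor(im,cv2.COLOR_RGB2LAB)[205:285,245:325]
    b=np.clip((lab[...,0].astype(float)-40)*2.5,0,255).astype(np.uint8)
    cv2.imwrite("pics/sat.png",np.hstack([cv2.resize(x,(400,400),interpolation=cv2.INTER_CUBIC) for x in (a,b)]))
E
python3 meas2.py
```

```text
[343.05022831 207.85388128] [309 200  69  17 219] ((342.8585510253906, 207.82113647460938), (3.263267993927002, 69.6299819946289), 78.2317123413086)
[[ 0.63365668  0.03730587]
 [ 0.67712066 -0.17794817]
 [ 0.66694285 -0.17988023]
 [ 0.62351265  0.03526703]]
[351.91469194 248.63507109] [318 240  69  18 211] ((351.81951904296875, 248.6532440185547), (3.0944433212280273, 69.63298797607422), 77.96940612792969)
[[ 0.50400806  0.00985321]
 [ 0.54802433 -0.20385678]
 [ 0.5385054  -0.2057083 ]
 [ 0.49452153  0.00790199]]
```

View pics/sat.png

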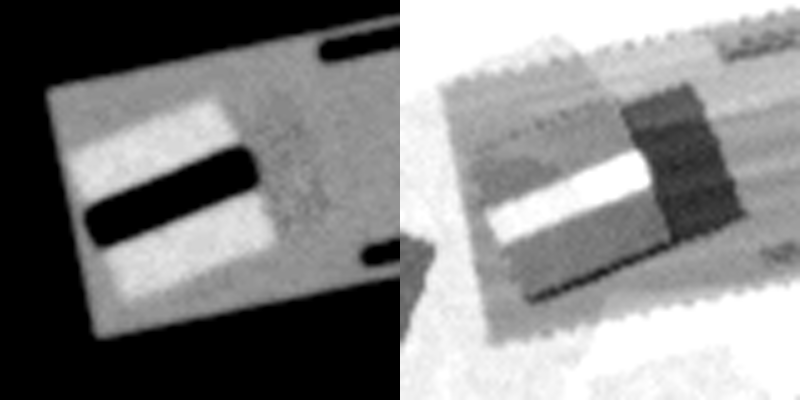

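```bash
cat > meas3.py <<'E'
from h import *
from meas2 import rails
ROT=None
def lane_from(im):
    o,g,hsv=rails(im); assert len(o)==2
    o=sorted(o,key=lambda r:r[0][1])
    A,B=[cast("top",[r[2][0]],0.026)[0,:2] for r in o]
    dirs=[]
    for r in o:
        b=cast("top",cv2.boxPoints(r[2]),0.026)[:,:2]; e=[b[1]-b[0],b[2]-b[1]]
        v=max(e,key=np.linalg.norm); v=v*(1 if v[1]<0 else -1); dirs.append(v/np.linalg.norm(v))
    x=sum(dirs); x/=np.linalg.norm(x); y=np.array([-x[1],x[0]])
    print("rail spacing",(A-B)@y,"skew",(A-B)@x, "angles",[np.degrees(np.arctan2(d[1],d[0])) for d in dirs])
    O=(A+B)/2-0.05*x
    return O,x,y
def carton(im,seed=None,dbg=None):
    S=4
    hsv=cv2.cvtColor(cv2.GaussianBlur(cv2.resize(im,None,fx=S,fy=S,interpolation=cv2.INTER_CUBIC),(0,0),3),cv2.COLOR_RGB2HSV)
    m=((hsv[...,1]>98)&(hsv[...,0]<25)&(hsv[...,2]>75)).astype(np.uint8)
    white=((hsv[...,1]<45)&(hsv[...,2]>118)).astype(np.uint8)
    return m,white,hsv,S
if __name__=="__main__":
    im=cv2.cvtColor(cv2.imread("pics/top0.png"),cv2.COLOR_BGR2RGB)
    O,x,y=lane_from(im); print("lane",O,x,np.degrees(np.arctan2(x[1],x[0])))
    Rl=np.c_[x,y]
    for p,z in [((263,272),.006),((254,222),.006)]: print((cast("top",[p],z)[0,:2]-O)@Rl)
    m,w,hsv,S=carton(im)
    y0,x0=205*S,245*S
    cl=m[y0:y0+80*S,x0:x0+90*S].copy(); cl=cv2.morphologyEx(cl,cv2.MORPH_OPEN,np.ones((9,9)))
    cs,_=cv2.findContours(cl,cv2.RETR_EXTERNAL,cv2.CHAIN_APPROX_NONE)
    pts=np.vstack([c[:,0] for c in cs if cv2.contourArea(c)>60*S*S*0.5]).astype(np.float32)
    r=cv2.minAreaRect(pts); b=(cv2.boxPoints(r)+[x0,y0]+.5)/S-.5
    print(r[1],b); W=cast("top",b,0.076)[:,:2]; L=(W-O)@Rl
    print("carton lane corners mm",(L*1000).round(1)); print("sides",np.linalg.norm(np.diff(np.vstack([L,L[:1]]),axis=0),axis=1), "c",L.mean(0))
    wl=w[y0:y0+80*S,x0:x0+90*S]; n,l,st,ce=cv2.connectedComponentsWithStats(wl)
    hull=cv2.convexHull(pts); mk=np.zeros_like(wl); cv2.fillConvexPoly(mk,hull.astype(int),1)
    tp=np.argwhere((wl&mk)>0)[:,::-1].astype(np.float32); t=cv2.minAreaRect(tp); tb=(cv2.boxPoints(t)+[x0,y0]+.5)/S-.5
    TL=(cast("top",tb,0.076)[:,:2]-O)@Rl; print("tape",(TL*1000).round(1),TL.mean(0))
    e=max([TL[1]-TL[0],TL[2]-TL[1]],key=np.linalg.norm); print("tape yaw",np.degrees(np.arctan2(e[1],e[0])))
    vis=cv2.resize(im,None,fx=S,fy=S,interpolation=cv2.INTER_CUBIC)[y0:y0+80*S,x0:x0+90*S].copy()
    cv2.polylines(vis,[cv2.boxPoints(r).astype(int)],True,(255,0,0),1); cv2.polylines(vis,[cv2.boxPoints(t).astype(int)],True,(0,0,255),1)
    cv2.imwrite("pics/fit.png",cv2.resize(vis,None,fx=2,fy=2)[:600,:800,::-1])
E
python3 meas3.py
```

```text
rail spacing 0.13176393584619486 skew -0.0003131076836919856 angles [np.float64(-78.58436103927977), np.float64(-78.36195459206041)]
lane [ 0.57578108 -0.0355787 ] [ 0.19982699 -0.9798312 ] -78.47315781567009
[-0.23862403 -0.07920471]
[-0.23515869  0.08252957]
(126.47663116455078, 128.94888305664062) [[257.87290573 235.58635139]
 [287.85852432 223.74992561]
 [299.46802139 253.16065216]
 [269.4824028  264.99707794]]
carton lane corners mm [[-225.    30. ]
 [-128.2   46.6]
 [-111.9  -48.7]
 [-208.2  -65. ]]
sides [0.09818468 0.09665122 0.09772195 0.09652033] c [-0.16830781 -0.00927643]
tape [[-219.2   -3.9]
 [-122.1   12.2]
 [-118.3  -11. ]
 [-215.3  -27. ]] [-0.16872937 -0.00744454]
tape yaw 9.402213460186388
```

View pics/fit.png

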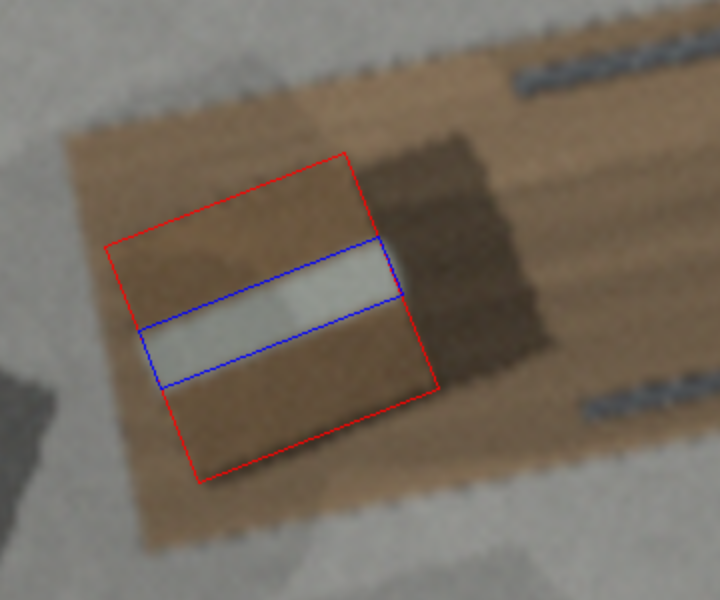

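Rail spacing comes out at 132 mm (132 expected), rail length at 220, and the carton at 98 x 97, so the measurements agree with the given sizes. The carton is at lane (-168, -8) with yaw +9.5°.

The plan:
1. Push its -y side face in +y at a point behind its centre, which rotates it clockwise and centres it in one go.
2. Push it flat down the lane with shut fingers.

First I'll check the obstacles and the IK.

```bash
cat >> h.py <<'E'
O=np.array([0.57578,-0.03558]); LX=np.array([0.19983,-0.97983]); LX/=np.linalg.norm(LX); LY=np.array([-LX[1],LX[0]]); RL=np.c_[LX,LY]
def W(x,y,z): # lane mm -> world m
    return np.r_[O+RL@(np.array([x,y])/1000.),z/1000.]
def toL(p): return (np.asarray(p)[:2]-O)@RL*1000
def ori(sgn=1,yaw=0):
    a=np.radians(yaw); t=sgn*(np.cos(a)*LY-np.sin(a)*LX)   # tool x along lane y (rotated by yaw)
    X=np.r_[t,0];Z=np.array([0,0,-1.]);Y=np.cross(Z,X); return R.from_matrix(np.c_[X,Y,Z]).as_quat()
E
python3 - <<'E'
from h import *
for n,p,z in [("pink near",[[293,292],[322,289],[312,308]],.07),("yellow",[[237,255],[215,268],[204,248]],.07),("tallT?",[[420,283]],.12),("sTin",[[340,180]],.065)]:
    print(n,[toL(q).round(0) for q in cast("top",p,z)])
print(R.from_quat(manip.current_tcp_rot()).as_matrix().round(2))
for s in (1,-1):
  for P in [(-188,-110,150),(-188,-110,30),(-188,-60,30),(-260,0,150),(-260,0,30),(52,0,30),(52,0,150)]:
    q=manip.solve_ik(W(*P),ori(s)); print(s,P,W(*P).round(3),None if q is None else np.round(q,2))
E
```

```text
pink near [array([-155., -160.]), array([ -67., -169.]), array([-109., -219.])]
yellow [array([-300.,  -14.]), array([-373.,  -39.]), array([-394.,   27.])]
tallT? [array([ 218., -210.])]
sTin [array([ 57., 148.])]
[[ 0.31 -0.95 -0.  ]
 [-0.95 -0.31  0.  ]
 [-0.   -0.   -1.  ]]
1 (-188, -110, 150) [0.43  0.127 0.15 ] [ 0.7   0.55 -1.29  2.09  0.64  0.99 -0.73]
1 (-188, -110, 30) [0.43  0.127 0.03 ] [ 0.49  0.71 -1.04  2.16  0.9   0.8  -0.94]
1 (-188, -60, 30) [0.479 0.137 0.03 ] [ 0.34  0.67 -0.83  2.05  0.74  0.75 -0.76]
1 (-260, 0, 150) [0.524 0.219 0.15 ] [ 0.44  0.83 -1.3   1.81  0.86  1.21 -0.93]
1 (-260, 0, 30) [0.524 0.219 0.03 ] [ 0.31  0.89 -1.05  1.87  0.95  0.98 -0.98]
1 (52, 0, 30) [ 0.586 -0.087  0.03 ] [ 0.72  0.81 -0.86  1.81  0.78  0.9  -0.3 ]
1 (52, 0, 150) [ 0.586 -0.087  0.15 ] [ 0.82  0.67 -1.    1.76  0.64  1.08 -0.2 ]
-1 (-188, -110, 150) [0.43  0.127 0.15 ] [ 0.7   0.55 -1.29  2.09  0.64  0.99  2.41]
-1 (-188, -110, 30) [0.43  0.127 0.03 ] [ 0.65  0.96 -1.31  2.16  1.14  1.05  2.03]
-1 (-188, -60, 30) [0.479 0.137 0.03 ] [-1.    0.68  0.85  2.09 -0.79  0.73 -2.57]
-1 (-260, 0, 150) [0.524 0.219 0.15 ] [ 0.44  0.83 -1.3   1.81  0.86  1.21  2.21]
-1 (-260, 0, 30) [0.524 0.219 0.03 ] [ 0.43  1.11 -1.31  1.87  1.18  1.21  2.03]
-1 (52, 0, 30) [ 0.586 -0.087  0.03 ] [-0.18  0.65  0.37  1.85 -0.34  0.71 -2.56]
-1 (52, 0, 150) [ 0.586 -0.087  0.15 ] [-0.56  0.61  0.91  1.8  -0.57  1.01 -2.36]
```

Run:
```python
from h import *
effector.close(10); print(manip.current_finger_gap(),manip.current_clock())
q=manip.solve_ik(W(-188,-112,200),ori(1)); print(np.round(q,2))
manip.move_pose(W(-188,-112,200),ori(1)); print(manip.current_clock(), toL(manip.current_tool_pos()), manip.current_tool_pos())
im=viewer.get_image("scene"); cv2.imwrite("pics/s1.png",im[:,:,::-1])
manip.servo_line(W(-188,-112,40),vel=0.12); print(manip.current_clock(), toL(manip.current_tool_pos()), manip.current_tool_pos()[2], manip.current_force())
for n in("scene","top"):
    im=viewer.get_image(n); cv2.imwrite(f"pics/{n}1.png",im[:,:,::-1])
    c=im[170:320,210:410] if n=="scene" else im[170:320,210:410]
    cv2.imwrite(f"pics/{n}1c.png",cv2.resize(c,None,fx=4,fy=4,interpolation=cv2.INTER_CUBIC)[:,:,::-1])
```

```text
0.0002652300433809751 1.5333
[ 0.74  0.39 -1.28  2.05  0.45  1.02 -0.56]
4.275 [-187.08470678 -111.70718665] [0.42894073 0.12540885 0.19994151]
5.8083 [-188.04667885 -111.47202342] 0.040497849310855434 [-0.65538386 -0.13352234 -0.05982117]
```

View pics/scene1c.png

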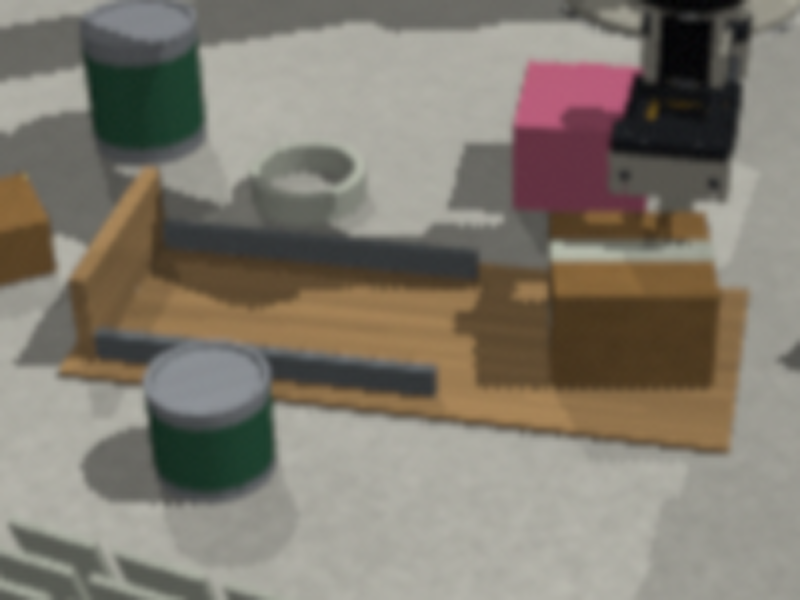

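View pics/top1c.png

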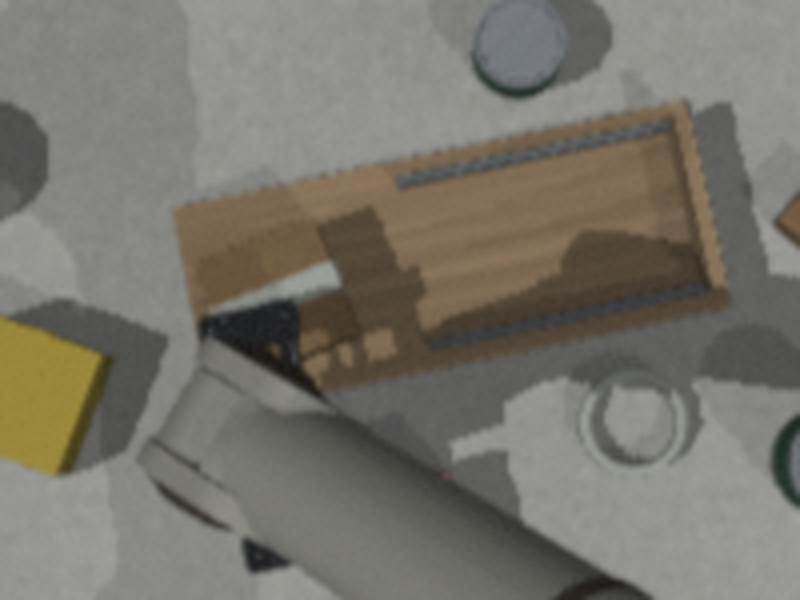

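The scene view shows the fingers down beside the carton's robot-side face, with the body above the carton and clear of the pink box. The top view shows the tool over the rear part of the carton. Now the side push, watching for contact.

Run:
```python
from h import *
f0=np.array(manip.current_force())
contact=None
for y in list(range(-92,-66,3))+[-67]:
    manip.servo_line(W(-188,y,40),vel=0.05)
    f=np.array(manip.current_force())-f0
    print(y,toL(manip.current_tool_pos()).round(1),(RL.T@f[:2]).round(2),round(f[2],2),round(manip.current_clock(),2))
    # contact location check
im=viewer.get_image("scene"); cv2.imwrite("pics/s2.png",cv2.resize(im[170:320,210:410],None,fx=4,fy=4,interpolation=cv2.INTER_CUBIC)[:,:,::-1])
```

```text
-92 [-188.1  -92. ] [ 0.06 -0.  ] 0.3 6.46
-89 [-188.  -89.] [0.43 0.5 ] -0.14 6.71
-86 [-188.   -85.8] [0.97 0.63] 0.11 6.96
-83 [-188.   -82.8] [-0.07  0.  ] 0.59 7.21
-80 [-188.1  -80.2] [ 0.83 -0.13] 0.0 7.46
-77 [-188.2  -77.3] [-0.81 -2.38] -0.33 7.71
-74 [-188.1  -73.7] [ 0.15 -1.94] -0.35 7.96
-71 [-188.   -70.5] [ 0.01 -1.51] 0.34 8.21
-68 [-188.   -67.6] [ 0.27 -0.62] 0.16 8.46
-67 [-188.  -67.] [-0.81 -3.35] 0.08 8.71
```

View pics/s2.png

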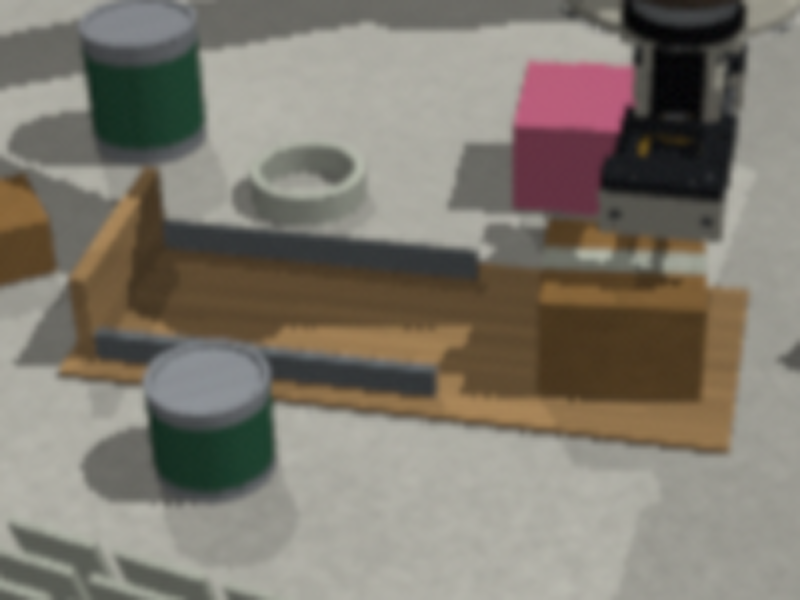

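The carton has turned and shifted. I'll back off, go round behind it, and look again.

Run:
```python
from h import *
manip.servo_line(W(-188,-85,40),vel=0.1)
manip.servo_line(W(-188,-90,170),vel=0.2)
manip.move_pose(W(-285,0,170),ori(1)); print(manip.current_clock(),toL(manip.current_tool_pos()))
for n in("scene","top"):
    im=viewer.get_image(n); cv2.imwrite(f"pics/{n}3.png",im[:,:,::-1])
    c=im[170:320,210:410]
    cv2.imwrite(f"pics/{n}3c.png",cv2.resize(c,None,fx=4,fy=4,interpolation=cv2.INTER_CUBIC)[:,:,::-1])
```

```text
10.4833 [-285.9067575    -1.16749925]
```

View pics/scene3c.png

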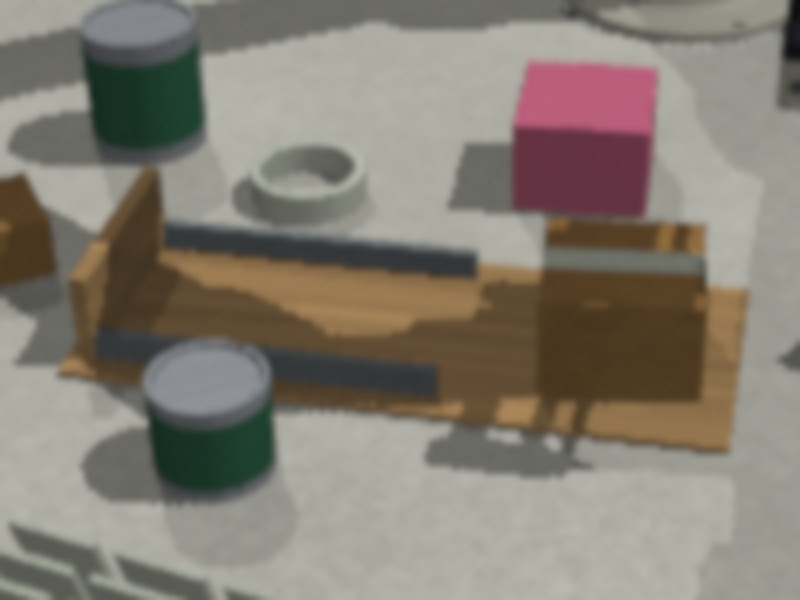

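View pics/top3c.png

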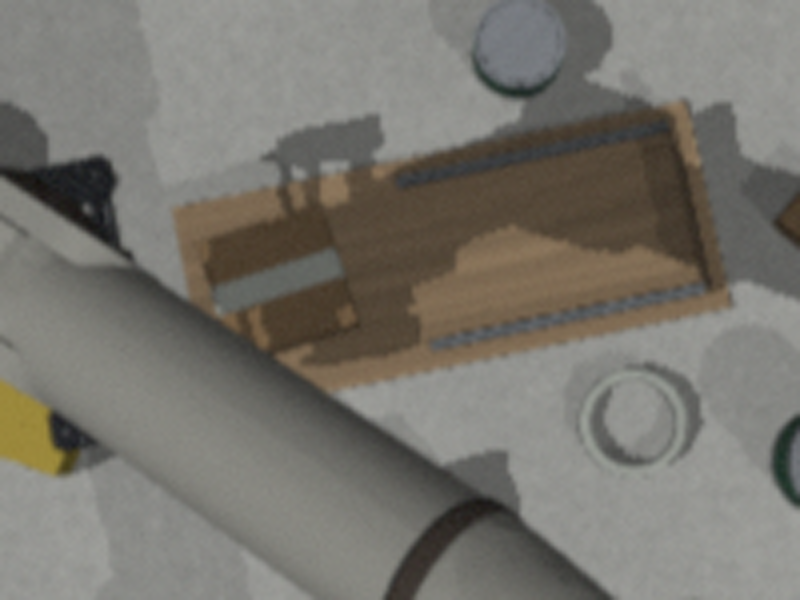

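In the top view the carton's corners are at about crop (205,242), (330,205) and (360,325). The tape runs from (217,300) to (342,261), and the lower-left corner is hidden by the arm. I'll measure from the tape mask plus those corners.

```bash
cat > tape.py <<'E'
from h import *
def tape(im,seed,thr=45,box=30):
    """tape on carton top near pixel seed (full image) -> centre lane mm, yaw deg, length/width mm"""
    S=4; x0,y0=int(seed[0]-box),int(seed[1]-box)
    c=cv2.resize(im[y0:y0+2*box,x0:x0+2*box],None,fx=S,fy=S,interpolation=cv2.INTER_CUBIC)
    hsv=cv2.cvtColor(cv2.GaussianBlur(c,(0,0),2),cv2.COLOR_RGB2HSV)
    m=(hsv[...,1]<thr).astype(np.uint8)
    n,l,st,ce=cv2.connectedComponentsWithStats(m); k=l[box*S,box*S]; assert k>0,"seed not on tape"
    p=np.argwhere(l==k)[:,::-1].astype(np.float32); r=cv2.minAreaRect(p)
    b=(cv2.boxPoints(r)+.5)/S-.5+[x0,y0]
    L=np.array([toL(q) for q in cast("top",b,0.076)])
    e=sorted([L[1]-L[0],L[2]-L[1]],key=np.linalg.norm)
    v=e[1]*np.sign(e[1][0])
    return L.mean(0),np.degrees(np.arctan2(v[1],v[0])),np.linalg.norm(e[1]),np.linalg.norm(e[0]),b
E
python3 - <<'E'
from tape import *
for f,seed in [("top0",(284,243)),("top3",(210+282/4,170+280/4))]:
    im=cv2.cvtColor(cv2.imread(f"pics/{f}.png"),cv2.COLOR_BGR2RGB)
    for t in (45,55): print(f,t,[np.round(v,1) for v in tape(im,seed,t)[:4]])
cs=np.array([[205,242],[330,205],[360,325]])/4+[210,170]-.4
print([toL(p).round(1) for p in cast("top",cs,.076)])
# scene: +y bottom edge of carton
cs=np.array([[540,398],[701,401]])/4+[210,170]-.4
print("scene bottom +y edge",[toL(p).round(1) for p in cast("scene",cs,.006)])
cs=np.array([[540,303],[706,310]])/4+[210,170]-.4
print("scene top +y edge",[toL(p).round(1) for p in cast("scene",cs,.076)])
cs=np.array([[436,397],[478,278]])/4+[210,170]-.4
print("scene rail ends (x=-60; b outer y 70,-62.. )",toL(cast("scene",cs[:1],.006)[0]),toL(cast("scene",cs[1:],.006)[0]))
E
```

```text
top0 45 [array([-167.9,   -7.9]), np.float64(10.2), np.float64(104.3), np.float64(23.7)]
top0 55 [array([-167.8,   -7.9]), np.float64(10.2), np.float64(105.9), np.float64(25.2)]
top3 45 [array([-165.1,    3.7]), np.float64(6.2), np.float64(102.4), np.float64(23.7)]
top3 55 [array([-165.3,    3.9]), np.float64(6.1), np.float64(104.0), np.float64(25.4)]
[array([-212.8,   44.6]), array([-113.7,   52.6]), array([-110. ,  -41.9])]
scene bottom +y edge [array([-124.9,   56.7]), array([-221.6,   41.6])]
scene top +y edge [array([-124. ,   56.1]), array([-220.8,   45.6])]
scene rail ends (x=-60; b outer y 70,-62.. ) [-62.17457923  67.43918708] [-62.68400799 -66.047117  ]
```

The carton is now at lane (-165, +4) with yaw about +6°; both views agree once I allow for a ~3 mm offset in the scene view, judged from the rail ends. Pushing flat from behind, slightly on the +y side, should turn it square before it reaches the rails.

Run:
```python
from h import *
manip.servo_line(W(-250,7,150),vel=0.2)
manip.servo_line(W(-250,7,34),vel=0.15)
f0=np.array(manip.current_force())
for x in [-232,-226,-222,-215,-205,-195,-185,-178]:
    manip.servo_line(W(x,7,34),vel=0.05)
    f=np.array(manip.current_force())-f0
    print(x,toL(manip.current_tool_pos()).round(1),(RL.T@f[:2]).round(2),round(f[2],2),round(manip.current_clock(),2))
for n in("scene","top"):
    im=viewer.get_image(n); cv2.imwrite(f"pics/{n}4.png",im[:,:,::-1])
    c=im[170:320,210:410]
    cv2.imwrite(f"pics/{n}4c.png",cv2.resize(c,None,fx=4,fy=4,interpolation=cv2.INTER_CUBIC)[:,:,::-1])
```

```text
-232 [-231.3    7.1] [0.26 0.15] 0.16 12.38
-226 [-226.     7.2] [-0.83  0.02] 0.07 12.64
-222 [-222.1    7.2] [-1.85  1.24] 0.83 12.89
-215 [-214.    7.] [-0.29  1.01] -0.38 13.18
-205 [-203.6    6.7] [-0.21 -0.6 ] -0.16 13.53
-195 [-193.9    6.9] [-0.01  0.6 ] -0.62 13.88
-185 [-183.9    7. ] [-0.54 -0.59] -0.53 14.23
-178 [-177.2    7. ] [-0.02  1.05] 0.55 14.53
```

View pics/scene4c.png

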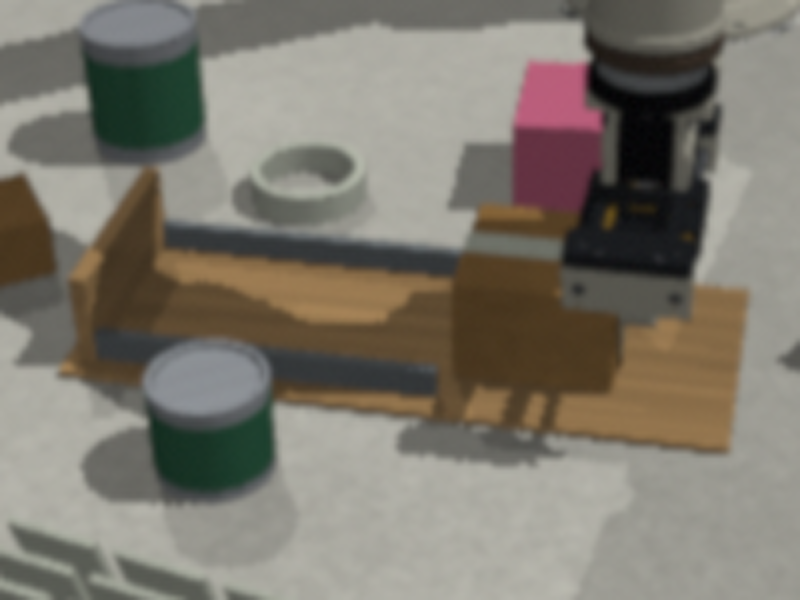

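View pics/top4c.png

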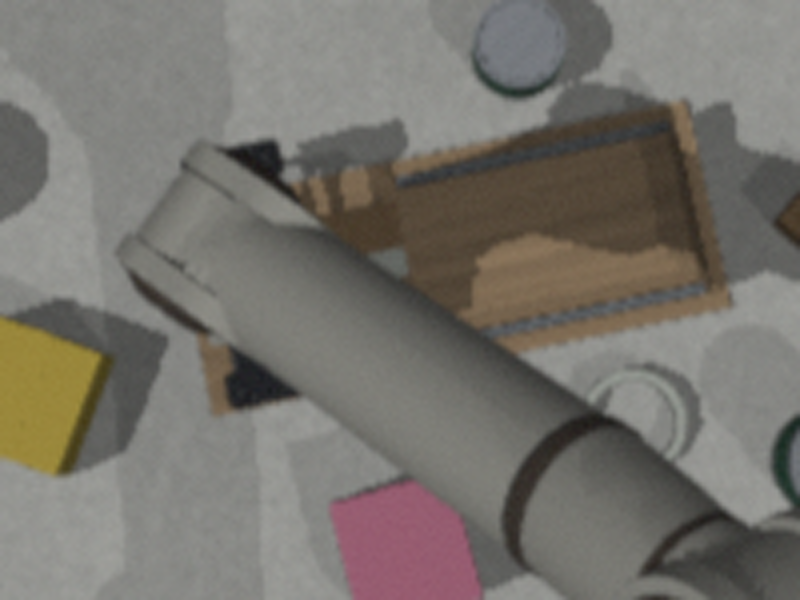

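Run:
```python
import cv2
s=cv2.imread("pics/scene4.png"); t=cv2.imread("pics/top4.png")
a=cv2.resize(s[215:285,310:375],None,fx=8,fy=8,interpolation=cv2.INTER_CUBIC)
b=cv2.resize(t[200:270,280:315],None,fx=8,fy=8,interpolation=cv2.INTER_CUBIC)
o=cv2.hconcat([a,b]); o=cv2.convertScaleAbs(o,alpha=1.6); print(o.shape); cv2.imwrite("pics/z4.png",o)
```

```text
(560, 800, 3)
```

View pics/z4.png

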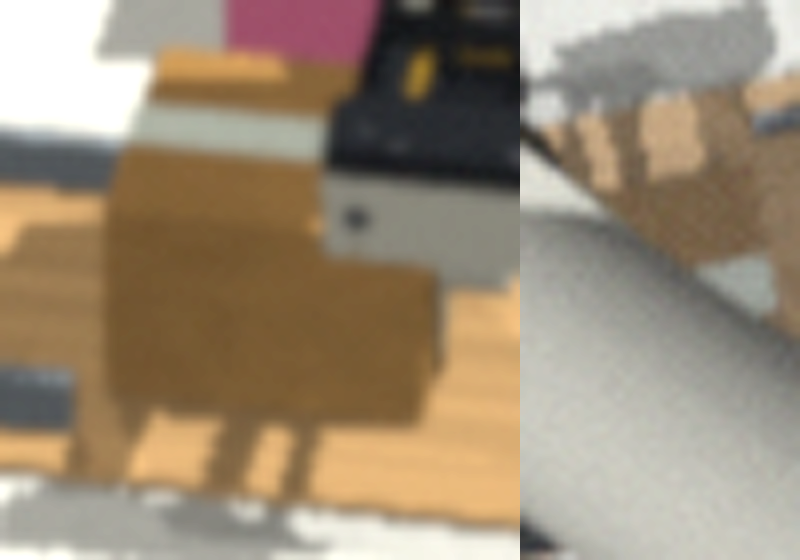

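Run:
```python
from h import *
def S(p,z): return [toL(q).round(1) for q in cast("scene",np.array(p)/8+[310,215]-.44,z)]
print("bottom edge",S([[113,398],[420,425]],.006))
print("top front corners (-y,+y)",S([[160,52],[107,212]],.076))
print("tape front end",S([[147,102],[130,150]],.076))
print("rail a end bottom (-60, 70outer)",S([[72,430]],.006),"top inner/outer end",S([[76,368]],.026))
print("rail b near carton top inner",S([[0,135],[120,150]],.026))
def T(p,z): return [toL(q).round(1) for q in cast("top",np.array(p)/8+[280-520/8,200]-.44,z)]
print("top: tape front end",T([[770,257],[778,310]],.076),"front+y corner?",T([[745,160]],.076))
q=proj("scene",np.array([W(-70,48,76),W(-70,-48,76),W(-70,48,6),W(-170,48,6)])); print((q+.44-[310,215])*8)
```

```text
bottom edge [array([-70.8,  47. ]), array([-166.1,   43.2])]
top front corners (-y,+y) [array([-68.3, -45.4]), array([-69.9,  47.6])]
tape front end [array([-69.9, -15.2]), array([-70.1,  12.9])]
rail a end bottom (-60, 70outer) [array([-61.6,  65.3])] top inner/outer end [array([-62.2,  60.3])]
rail b near carton top inner [array([-10. , -63.5]), array([-51.3, -61.7])]
top: tape front end [array([-64.7,   8.3]), array([-65.9, -12.1])] front+y corner? [array([-66.4,  46.6])]
[[107.02415669 212.67665033]
 [166.76462426  48.26135224]
 [109.98224567 399.61322849]
 [430.74157052 435.83203635]]
```

The carton is now nearly square: yaw about 1°, y about 0, front face at about x = -67, in both views. I'll re-centre the pusher on it and push on in stages, looking again once it is inside the rails.

Run:
```python
from h import *
manip.servo_line(W(-185,7,34),vel=0.06)
manip.servo_line(W(-185,0,34),vel=0.06)
f0=np.array(manip.current_force())
for x in [-177,-165,-145,-125,-110]:
    manip.servo_line(W(x,0,34),vel=0.05)
    f=np.array(manip.current_force())-f0
    print(x,toL(manip.current_tool_pos()).round(1),(RL.T@f[:2]).round(2),round(f[2],2),round(manip.current_clock(),2))
for n in("scene","top"):
    im=viewer.get_image(n); cv2.imwrite(f"pics/{n}5.png",im[:,:,::-1])
s=cv2.imread("pics/scene5.png"); t=cv2.imread("pics/top5.png")
a=cv2.resize(s[205:285,275:365],None,fx=6,fy=6,interpolation=cv2.INTER_CUBIC)
b=cv2.resize(t[190:270,295:338],None,fx=6,fy=6,interpolation=cv2.INTER_CUBIC)
cv2.imwrite("pics/z5.png",cv2.convertScaleAbs(cv2.hconcat([a,b]),alpha=1.6))
```

```text
-177 [-176.1    0.2] [-0.23  0.75] 0.63 15.47
-165 [-1.64e+02  1.00e-01] [-0.18  0.34] -0.12 15.86
-145 [-143.6   -0. ] [-0.46  0.31] 0.47 16.41
-125 [-1.237e+02 -1.000e-01] [0.17 0.7 ] -0.6 16.96
-110 [-108.7   -0. ] [ 0.23 -0.84] 0.63 17.41
```

View pics/z5.png

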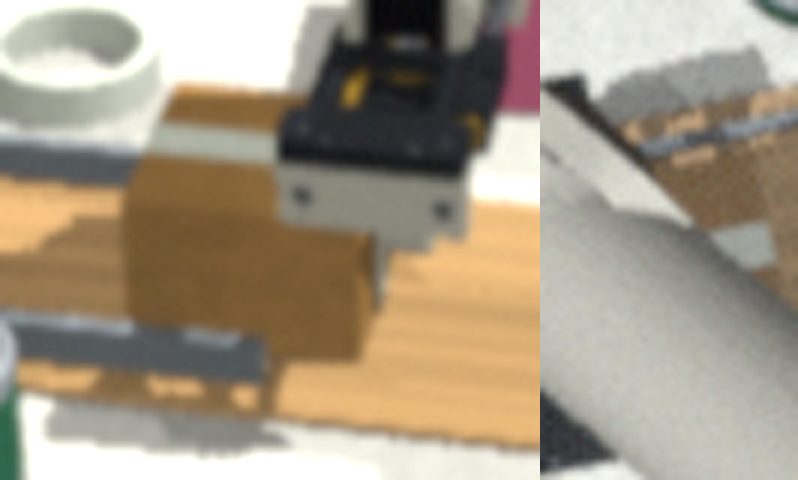

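Run:
```python
from h import *
def S(p,z): return [toL(q).round(1) for q in cast("scene",np.array(p)/6+[275,205]-.42,z)]
print("top front corners (-y,+y)",S([[178,86],[127,198]],.076))
print("top +y edge",S([[127,198],[275,217]],.076))
print("rear bottom +y",S([[360,360]],.006))
print("tape front",S([[160,122],[148,155]],.076))
def T(p,z): return [toL(q).round(1) for q in cast("top",np.array(p)/6+[295-540/6,190]-.42,z)]
print("top: tape front end",T([[767,222],[776,266]],.076),"front+y corner?",T([[752,140]],.076))
q=proj("scene",np.array([W(-0,48,76),W(0,-48,76),W(-0,48,6),W(-100,48,6)])); print((q+.42-[275,205])*6)
```

```text
top front corners (-y,+y) [array([ -1.8, -44.1]), array([-1.8, 44.8])]
top +y edge [array([-1.8, 44.8]), array([-63.7,  47.4])]
rear bottom +y [array([-97.6,  43.1])]
tape front [array([ -1.1, -14.2]), array([-2.4, 11.9])]
top: tape front end [array([ 3., 10.]), array([  2.8, -12.9])] front+y corner? [array([ 4.3, 52.6])]
[[120.75405433 201.84702733]
 [176.14244332  80.98744818]
 [128.45430652 341.08161793]
 [363.73323383 367.6483351 ]]
```

It is between the rails, square (yaw within about 1°) and centred within about 2 mm. Pushing on to the backboard, slowly at the end with force checks.

Run:
```python
from h import *
f0=np.array(manip.current_force())
def step(x,v):
    manip.servo_line(W(x,0,34),vel=v)
    f=np.array(manip.current_force())-f0
    F=RL.T@f[:2]
    print(x,toL(manip.current_tool_pos()).round(1),F.round(2),round(f[2],2),round(manip.current_clock(),2)); return F[0]
for x in [-80,-40,0,30,40]: step(x,0.06)
x=42
while x<60:
    F=step(x,0.03)
    if F<-9: break
    x+=1
for n in("scene","top"):
    im=viewer.get_image(n); cv2.imwrite(f"pics/{n}6.png",im[:,:,::-1])
s=cv2.imread("pics/scene6.png"); t=cv2.imread("pics/top6.png")
a=cv2.resize(s[195:285,220:340],None,fx=5,fy=5,interpolation=cv2.INTER_CUBIC)
b=cv2.resize(t[185:275,355:395],None,fx=5,fy=5,interpolation=cv2.INTER_CUBIC)
cv2.imwrite("pics/z6.png",cv2.convertScaleAbs(cv2.hconcat([a,b]),alpha=1.6))
```

```text
-80 [-78.6  -0.2] [-0.4   1.06] -0.14 18.16
-40 [-38.9  -0.2] [0.77 0.5 ] 0.02 18.98
0 [ 1.2 -0.3] [0.37 0.06] -0.05 19.79
30 [31.3 -0.2] [0.58 1.44] 0.14 20.44
40 [41.  -0.1] [0.5 0.2] 1.18 20.76
42 [41.9 -0.1] [-1.75  1.63] 0.89 21.01
43 [42.4 -0. ] [-3.46  0.11] 0.72 21.26
44 [43.8  0.1] [-2.81 -0.23] 0.59 21.51
45 [45.2  0. ] [-3.36  1.15] 0.51 21.76
46 [46.3 -0. ] [-2.72  1.69] 0.02 22.01
47 [47.3 -0. ] [-2.73  0.72] 0.53 22.26
48 [48.1 -0. ] [-2.29  1.59] 0.92 22.51
49 [48.1  0.1] [-5.47  1.4 ] -0.36 22.76
50 [48.1  0.1] [-6.9   1.68] 0.1 23.01
51 [48.1  0.1] [-9.09  0.97] 0.61 23.26
```

View pics/z6.png

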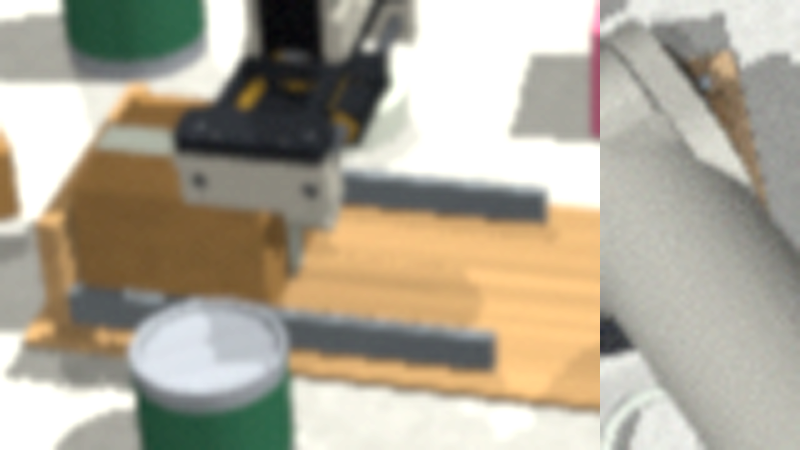

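The TCP stopped at x = 48 with force building, against a prediction of 49, so the carton is on the backboard. I'll press slightly more to seat it flat, then back straight off, lift clear and check.

Run:
```python
from h import *
for x in [52,53,54,55]:
    manip.servo_line(W(x,0,34),vel=0.03); print(x,(RL.T@np.array(manip.current_force())[:2]).round(1),toL(manip.current_tool_pos()).round(1))
manip.servo_line(W(10,0,34),vel=0.08)
manip.servo_line(W(-20,0,180),vel=0.2)
print(manip.current_clock())
q=np.array(manip.current_q()); 
manip.move_pose(W(-300,-20,260),ori(1)); print(manip.current_clock(),toL(manip.current_tool_pos()))
for n in("scene","top"):
    im=viewer.get_image(n); cv2.imwrite(f"pics/{n}7.png",im[:,:,::-1])
s=cv2.imread("pics/scene7.png"); t=cv2.imread("pics/top7.png")
a=cv2.resize(s[195:285,220:300],None,fx=5,fy=5,interpolation=cv2.INTER_CUBIC)
b=cv2.resize(t[185:275,335:400],None,fx=5,fy=5,interpolation=cv2.INTER_CUBIC)
cv2.imwrite("pics/z7.png",cv2.convertScaleAbs(cv2.hconcat([a,b]),alpha=1.6))
```

```text
52 [-10.   -0.5] [48.1  0.1]
53 [-12.1  -0.5] [48.   0.1]
54 [-14.6  -0.7] [48.   0.1]
55 [-16.   -1.3] [48.   0.1]
25.9583
27.0833 [-297.72309754  -19.55134718]
```

View pics/z7.png

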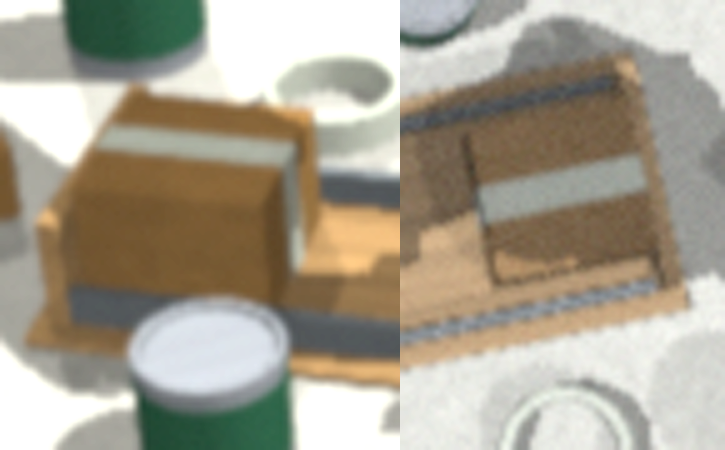

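View pics/top7.png

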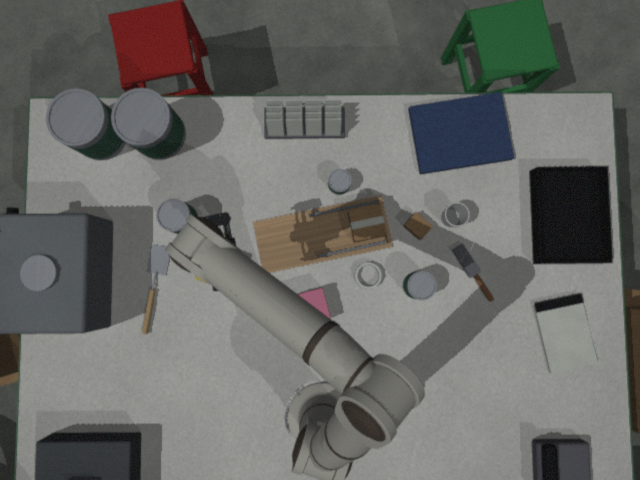

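Run:
```python
from tape import *
im=cv2.cvtColor(cv2.imread("pics/top7.png"),cv2.COLOR_BGR2RGB)
for t in (40,50):print([np.round(v,1) for v in tape(im,(367.6,223),t)[:4]])
a=cv2.cvtColor(cv2.imread("pics/top0.png"),cv2.COLOR_BGR2RGB)
def T(p,z): return [toL(q).round(1) for q in cast("top",np.array(p)/5+[335-400/5,185]-.4,z)]
print("top rear edge corners (+y,-y)",T([[468,133],[492,280]],.076),"front -y",T([[655,245]],.076))
print(np.round(manip.current_force(),1),np.abs(manip.current_joint_velocities()).max(),manip.current_clock(),manip.current_tool_pos().round(3))
```

```text
[array([107.1,   1.1]), np.float64(-0.0), np.float64(105.3), np.float64(22.8)]
[array([107. ,   1.1]), np.float64(0.1), np.float64(106.9), np.float64(24.2)]
top rear edge corners (+y,-y) [array([60. , 46.1]), array([ 55.2, -44.9])] front -y [array([156.8, -44.5])]
[0.2 0.4 0.6] 0.008102864033232536 27.1833 [0.497 0.252 0.259]
```

Run:
```python
from h import *
manip.hand_in(); print(manip.current_clock())
```

```text
the job is handed in; nothing more can be done
the job is handed in; nothing more can be done
```

The carton is down between the rails and sitting square against the backboard. I handed the job in at about 27 s of the 58 s allowed.

- **What I did:** with the fingers shut, I gave the carton one push on its robot-side face, behind its centre. Then I pushed it flat from behind, re-centring once, down the lane to the backboard. I pressed with about 16 N to seat it, backed straight off and lifted clear.
- **Final position:** the tape on top measures yaw 0.0–0.1° and 1 mm off the centre line, which leaves about 13 mm clear of each rail. It also gives x = 107, not the nominal 110. I put that down to the tape folding over the carton's rear edge.
- **Seating:** the fingers stopped dead at x = 48 with force building, close to the 49 I predicted. That is why I take the carton as fully home.
- **Clearances:** I saw no contact with the rails in the pictures, the goods in the last top view look unmoved (the yellow box and part of the pink one are hidden by the arm), and the force on the tool was near zero at the end.
- **Checks that disagreed:** the scene camera read about 3 mm off in y compared with the top view. My hand-picked rear corners suggested a few degrees of yaw, but a shadow at that edge makes them less reliable than the tape.

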